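# Bring the red seasoning tin to the front of the carousel

### The job

Turn the seasoning carousel with your fingertips, pushing on the pegs or the edge of its rim, until the tin with the red lid stands at the front, lined up with the yellow pointer, and leave the carousel at rest there. Do not touch, lift or knock over any of the tins, and leave the knife, the trays and the tub where they are.

Things in the scene. Friction and masses are not known exactly. Their poses are not given: they have to be found in the camera images.
- carousel: Fixed base of the carousel: black foot 170 mm wide under the disc, with a flat yellow arrow-shaped pointer (7 mm high, 64 mm wide) on the counter outside the disc. Origin on the turning axis at counter height, z up. The pointer lies along the base's own -x direction, its head 163 to 227 mm from the axis: that is the front. Place and yaw vary; it cannot be moved.
- disc: Wooden disc, 274 mm across, top 40 mm above the counter. Origin on its axis at its underside (z 22 mm). Turns about z both ways, over two turns, about 1 N at the rim; stays where left. Six fixed upright rim pegs, 12 mm thick, 45 mm tall (tops 85 mm above the counter), centres 127 mm from the axis at 0, 60, 120.. 300 degrees from the disc's x axis, whatever the tins' places.
- tin_red: The wanted tin: aluminium seasoning tin with a red lid and red band, 45 mm in diameter, 58 mm tall, 120 g. Origin at the centre of its underside, z up. It stands loose on the disc, about 72 mm from the axis, and rides round with the disc.
- tin_black: Same tin with a black lid and band; at the start it stands at the front by the pointer.
- tin_white: Same tin with a white lid and band; loose on the disc. The six tins stand about 60 degrees apart, about 72 mm from the axis.
- tin_green: Same tin with a green lid and band; loose on the disc. The six tins stand about 60 degrees apart, about 72 mm from the axis.
- tin_blue: Same tin with a blue lid and band; loose on the disc. The six tins stand about 60 degrees apart, about 72 mm from the axis.
- tin_grey: Same tin with a grey lid and band; loose on the disc. The six tins stand about 60 degrees apart, about 72 mm from the axis.
- knife: Boning knife, yellow handle, about 250 mm long, lying loose on the red cutting board to the left. Origin near its middle, at its underside.
- trays: Loose stack of black meat trays, 170 x 120 x 88 mm, to the right. Origin at the centre of its underside.
- tub: Loose open white tub, 120 x 90 x 60 mm, to the right of the carousel. Origin at the centre of its underside.

How it is judged:
By the outcome, as a careful person would: the job done as asked, in the order asked, and still so for the second after the job is handed in, with the robot touching nothing.
It also fails if it takes over 61 s, if anything falls off the work surface, if the arm or the gripper's body presses on something with over 40 N, if the wrist force passes 120 N, or if a joint passes its speed limit or range.

### The arm

A 6-joint arm with a two-finger parallel gripper is mounted at the origin on the work surface. World frame = base frame: x ahead of the robot, y to its left, z up, the work surface at z = 0. Lengths are in m, angles in rad, forces in N, time in s.
With the tool pointing down it reaches from about 0.3 to 0.85 m from the base axis. Payload 4.2 kg.
Tool frame: the origin (TCP) lies between the finger pads; the fingertips stand 17 mm ahead of it and the grasp point (between the pads) lies 2 mm behind it; z points along the fingers, x is the direction in which the jaws open and shut, and the axes are right-handed (so a half turn about z gives the same grasp; the last joint's range is limited). The gripper opens to 91 mm and grips with 3 to 60 N. Pads are 32 mm wide; open, the fingers measure 118 mm over their backs; the gripper's body (76 mm by 178 mm) begins 60 mm behind the grasp point.
Start: joints at [1.197, 0.32, 1.565, -0, 1.257, -0.02], TCP at [0.199, 0.539, 0.231] pointing down, gripper open.
Joint ranges: [-3.11, 3.11], [-0.84, 2.01], [0.21, 2.61], [-1.34, 4.49], [0.05, 2.63], [-2.56, 2.56]. Speed limits (rad/s): [2.57, 2.57, 3.14, 3.14, 3.14, 3.14].

### API

Orientations are given as a unit quaternion [w, x, y, z].
In Python, from rig import arm gives the robot as it stands.
- The arm moves only by the shell command python3 -m inch 'ROWS' [FORCE]. ROWS is JSON, one flat list of numbers, 5 for each row, row after row: the shift along the tool's x, y, z in m, then the turn about the tool's z in rad, then the finger opening in m, from 0 to 0.0912. In form: [x, y, z, roll, gripper, x, y, z, roll, gripper, ...]. A call has 1 to 12 rows; each row is the pose to reach, as a shift and turn from the pose commanded when the call began, along the tool's axes at that moment; what a row does not reach only later rows make up. A row lasts 1/8 s, in which the tool goes at most 62.5 mm and 10.7 degrees, less where a joint would pass 70% of its speed; a pose out of reach is approached as far as the arm can. A call with a gripper value outside its range is refused whole. The fingers move at their own pace and stop on an object; FORCE is the grip in N (left out, the last holds). Time passes only in rows, so rows that repeat a pose let the fingers close. It gives the time, the measured TCP pose, the force and the opening at its end, in the units of the state.
- arm.read_state(): the state, without advancing time (a new reading comes with each control period).
- arm.read_camera(name): name is "side" or "top"; returns a dict with "image" (384x512x3 uint8, red, green, blue), "z_map" (384x512 float32, m along the optical axis (not along the pixel's ray), 0 where there is no reading), "fx", "fy", "cx", "cy" (pixels), "distortion" ([k1, k2, p1, p2, k3] as OpenCV has them; the pictures are not rectified), "R" (3x3) and "t" (3): a world point X has camera coordinates R X + t. Camera axes: x right, y down, z forward; pixel columns grow to the right and rows downward; lengths in m; the calibration is good to about 2 mm. A picture is of the moment at which its call begins.
- arm.close_job(): hands the job in, once; it reports no verdict.
The state is a dict: "time": time; "q": joint angles; "qvel": joint speeds; "tau": joint torques, N m; "eef_pos": TCP position; "ee_rot": TCP orientation; "ft_force": force on the tool from outside, world axes, zero at the start; "torque": the same for the moment, N m; "grip_width": finger opening in m.
Only numpy, scipy, OpenCV 4.12 (cv2) and the standard library are available. Lean on these libraries where they do the work, as an engineer would, in place of code of your own. Each camera call takes 0.05 s, during which the arm holds its last target. There are 200 camera calls.

## Working session

There is one attempt and no reset: what is moved stays moved. The work goes in short steps, Python scripts to look and compute and a shell command to move; the robot and the scene stay as the last step left them, time stands still between calls to the robot, and variables do not carry over. Pictures are saved under pics/ and viewed, about 8 in all and at most 12, crops included, and the job is handed in when it is done.

```bash
ls; mkdir -p pics; cat > h.py <<'E'
import numpy as np, cv2
from rig import arm
def cloud(c):
    h,w=c["z_map"].shape
    K=np.array([[c["fx"],0,c["cx"]],[0,c["fy"],c["cy"]],[0,0,1]])
    u,v=np.meshgrid(np.arange(w),np.arange(h))
    p=cv2.undistortPoints(np.stack([u,v],-1).reshape(-1,1,2).astype(float),K,np.array(c["distortion"])).reshape(h,w,2)
    z=c["z_map"][...,None]
    P=np.concatenate([p*z,z],-1)
    return (P-np.array(c["t"]))@np.array(c["R"])
def snap(n,f):
    c=arm.read_camera(n); cv2.imwrite(f"pics/{f}.png",c["image"][...,::-1]); return c,cloud(c)
E
python3 - <<'E'
from h import *
for n in("top","side"):
    c,P=snap(n,n+"0"); np.savez(f"{n}0.npz",im=c["image"],P=P,z=c["z_map"])
    print(n,(-np.array(c["R"]).T@np.array(c["t"])))
s=arm.read_state();print(s["time"],s["eef_pos"],s["ee_rot"],s["ft_force"],s["grip_width"])
a=cv2.imread("pics/top0.png");b=cv2.imread("pics/side0.png")
E
```

```text
pics
top [0.27741996 0.0194657  1.48671431]
side [ 0.0922602  -0.58342557  0.99349192]
0.1 [0.19906734 0.53900186 0.23021105] [ 4.38626902e-04  8.20511924e-01  5.71628877e-01 -6.46030607e-04] [-0.22715755  0.37801468 -0.4029331 ] 0.09116589215896329
```

View pics/top0.png

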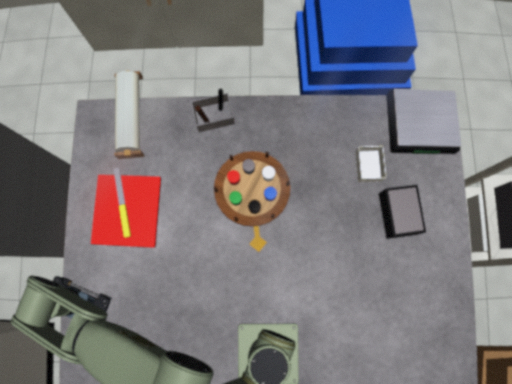

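View pics/side0.png

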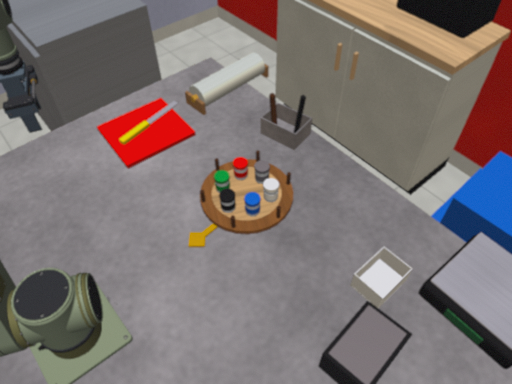

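The top view shows the disc centred near (252,188), the black tin at the front (255,207), the pointer at (258,240) and the red tin at (234,177). The red tin needs about +120° (counter-clockwise from above). The side view agrees: red is at (240,165), with pegs around the rim.

```bash
cat >> h.py <<'E'
from scipy import optimize
def measure(im,P,axis=None):
    hsv=cv2.cvtColor(im,cv2.COLOR_RGB2HSV).astype(int); H,S,V=hsv[...,0],hsv[...,1],hsv[...,2]
    X,Y,Z=P[...,0],P[...,1],P[...,2]
    out={}
    ax=np.array([0.,0]) if axis is None else np.array(axis)
    def near(r): return np.hypot(X-ax[0],Y-ax[1])<r
    if axis is None:
        g=P[188,252,:2]; ax=g
        m=near(.17)&(Z>.034)&(Z<.048)
        q=P[m][:,:2]
        (cx,cy),r=cv2.minEnclosingCircle(q.astype(np.float32)); print("disc",cx,cy,r,m.sum())
        ax=np.array([cx,cy])
    out["ax"]=ax
    r=np.hypot(X-ax[0],Y-ax[1]); th=np.degrees(np.arctan2(Y-ax[1],X-ax[0]))
    yel=(abs(H-22)<8)&(S>150)&(V>120)&(r>.16)&(r<.24)&(Z<.02)
    out["ptr"]=(P[yel][:,:2].mean(0),yel.sum())
    lid=(r<.105)&(Z>.085)&(Z<.115)
    n,L=cv2.connectedComponents(lid.astype(np.uint8),connectivity=4)
    out["tins"]=[(P[L==i].mean(0).round(4).tolist(),im[L==i].mean(0).astype(int).tolist(),int((L==i).sum()),round(float(r[L==i].mean()),4)) for i in range(1,n) if (L==i).sum()>8]
    peg=(r>.112)&(r<.142)&(Z>.055)&(Z<.095)
    n,L=cv2.connectedComponents(peg.astype(np.uint8))
    out["pegs"]=[(P[L==i].mean(0).round(4).tolist(),round(float(np.degrees(np.arctan2(*(P[L==i][:,:2].mean(0)-ax)[::-1]))),1),int((L==i).sum())) for i in range(1,n)]
    red=((H<8)|(H>172))&(S>150)&(V>90)&(r<.11)&(Z>.08)
    q=P[red][:,:2]; out["red"]=(q.mean(0),red.sum(),np.degrees(np.arctan2(*(q.mean(0)-ax)[::-1])),np.ptp(q,axis=0))
    return out
def show(o):
    for k,v in o.items():
        if isinstance(v,list): print(k); [print("  ",t) for t in v]
        else: print(k,v)
E
python3 - <<'E'
from h import *
for n in("top","side"):
    d=np.load(n+"0.npz"); ax=None if n=="top" else ax
    o=measure(d["im"],d["P"],ax); ax=o["ax"]; print(n); show(o)
d=np.load("top0.npz");P=d["P"]
print("counter z",P[300,330],"tub",P[147,371],"trays",P[210,403],P[188,388],P[235,388])
i=cv2.resize(d["im"][140:260,190:310,::-1],(720,720))[:,:]; cv2.imwrite("pics/crop0.png",cv2.resize(i,(600,600)))
E
```

```text
disc 0.5794953107833862 0.04991544410586357 0.13706748187541962 3354
top
ax [0.57949531 0.04991544]
ptr (array([0.38593158, 0.03103739]), np.int64(124))
tins
   ([0.6452, 0.0632, 0.0979], [130, 120, 120], 132, 0.068)
   ([0.6196, -0.0057, 0.0982], [217, 216, 218], 135, 0.0695)
   ([0.6066, 0.1131, 0.0981], [216, 58, 49], 120, 0.0696)
   ([0.5485, -0.0112, 0.0985], [91, 120, 199], 135, 0.0695)
   ([0.5336, 0.1068, 0.0981], [75, 166, 85], 125, 0.0739)
   ([0.5039, 0.0429, 0.0984], [59, 50, 44], 137, 0.0767)
pegs
   ([0.6914, -0.0013, 0.08], -24.6, 15)
   ([0.6812, 0.1216, 0.076], 35.2, 17)
   ([0.5874, -0.0732, 0.08], -86.3, 15)
   ([0.5661, 0.1752, 0.0795], 96.1, 15)
   ([0.4736, -0.019, 0.082], -146.9, 13)
   ([0.4626, 0.1035, 0.0808], 155.4, 12)
red (array([0.60631499, 0.11304257]), np.int64(120), np.float64(66.98169793803785), array([0.04403741, 0.03830559]))
side
ax [0.57949531 0.04991544]
ptr (array([0.38601779, 0.03232624]), np.int64(233))
tins
   ([0.6046, 0.1118, 0.0978], [201, 24, 20], 160, 0.0677)
   ([0.6419, 0.0609, 0.0977], [112, 104, 105], 173, 0.0644)
   ([0.5327, 0.1048, 0.098], [33, 136, 60], 175, 0.0732)
   ([0.617, -0.008, 0.0977], [200, 198, 199], 190, 0.0701)
   ([0.5021, 0.04, 0.0977], [41, 39, 38], 182, 0.0789)
   ([0.5447, -0.0136, 0.0978], [43, 95, 178], 203, 0.0732)
pegs
   ([0.6799, 0.1241, 0.0746], 36.4, 28)
   ([0.5678, 0.1768, 0.0735], 95.2, 40)
   ([0.6899, -0.0019, 0.0733], -25.2, 40)
   ([0.4632, 0.104, 0.0746], 155.1, 41)
   ([0.5854, -0.0747, 0.0746], -87.3, 38)
   ([0.4727, -0.0213, 0.0753], -146.3, 33)
red (array([0.60566567, 0.11260564]), np.int64(146), np.float64(67.34163741417231), array([0.04305506, 0.04157101]))
counter z [ 0.18142039 -0.22090698  0.00162262] tub [ 0.72029859 -0.38132284  0.05613343] trays [ 0.48423428 -0.47048245  0.08908475] [ 0.56146879 -0.42202144  0.09103453] [ 0.4035572  -0.42800934  0.03799593]
```

View pics/crop0.png

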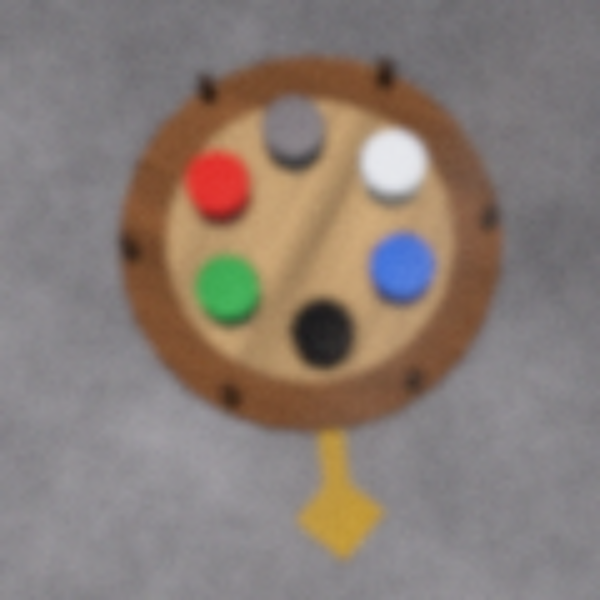

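Pairs of opposite pegs put the axis at about (0.577, 0.051). The pegs sit at 34.8° + 60k, the pointer is at 185.8° and red is at about 65°, so the disc needs about +121°. I'll straddle the 35° peg loosely from outside the tins, with the finger centre at r = 135 mm, and carry it round the left side to 156°. First I move above it.

```bash
python3 -m inch '[-0.01,0.03,0,0.12,0.04, -0.03,0.08,0,0.3,0.04, -0.05,0.135,0,0.48,0.04, -0.07,0.19,0,0.66,0.04, -0.09,0.245,0,0.84,0.04, -0.11,0.3,0,1.02,0.04, -0.13,0.355,0,1.2,0.04, -0.15,0.41,0,1.38,0.04, -0.168,0.465,0,1.56,0.04, -0.186,0.52,0,1.74,0.04, -0.204,0.57,0,1.92,0.04, -0.216,0.601,0,2.1,0.04]'; python3 -m inch '[0,0,0,0.08,0.04, 0,0,0,0.08,0.04, 0,0,0,0.08,0.04,0,0,0,0.08,0.04]'
python3 - <<'E'
from h import *
c,P=snap("side","side1")
s=arm.read_state();print(s)
E
```

```text
time: 1.6
eef_pos: [0.6896, 0.1264, 0.2298]
ee_rot: [0.0, 0.902, -0.431, -0.0]
ft_force: [-0.8, 0.4, 0.3]
grip_width: 0.0399
time: 2.1
eef_pos: [0.6878, 0.129, 0.2311]
ee_rot: [-0.0, 0.887, -0.463, -0.0]
ft_force: [0.4, 0.3, -0.4]
grip_width: 0.0403
{'time': 2.15, 'q': array([1.68947737e-01, 5.21825795e-01, 1.23907028e+00, 8.32776403e-05,
       1.38053230e+00, 1.13073360e+00]), 'qvel': array([-7.28919165e-04, -1.10348208e-03, -1.65249725e-03,  2.36184985e-03,
       -7.20744480e-06,  3.02210280e-03]), 'tau': array([-7.55649456e-02, -5.27028716e+01, -2.42218173e+01,  6.04888424e-02,
       -5.56940411e-02, -4.21720790e-03]), 'eef_pos': array([0.68786821, 0.12902479, 0.23113462]), 'ee_rot': array([-8.22550046e-05,  8.86578588e-01, -4.62577993e-01,  4.06600313e-05]), 'ft_force': array([-0.06874573, -0.13644137, -0.19821132]), 'torque': array([-0.14531495,  0.15823888,  0.03132136]), 'grip_width': 0.039869933828968224}
```

View pics/side1.png

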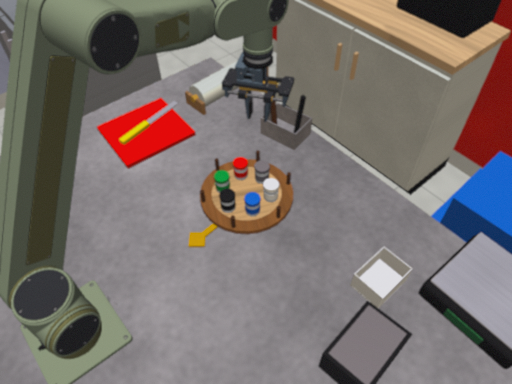

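The gripper hangs above the 35° peg (side view about (257,155)) with the utensil box behind it, clear. I descend so the tips reach z ≈ 56 mm.

```bash
python3 -m inch '[0,0,0.02,0,0.04, 0,0,0.05,0,0.04, 0,0,0.08,0,0.04, 0,0,0.11,0,0.04, 0,0,0.135,0,0.04, 0,0,0.15,0,0.04, 0,0,0.158,0,0.04, 0,0,0.158,0,0.04, 0,0,0.158,0,0.028, 0,0,0.158,0,0.028]'
python3 - <<'E'
from h import *
c,P=snap("side","side2"); s=arm.read_state();print(s["eef_pos"],s["ft_force"],s["ee_rot"],s["time"])
cv2.imwrite("pics/c2.png",cv2.resize(c["image"][80:260,150:350,::-1],(800,720))[:600])
# arc waypoints in tool frame of now; angle of finger centre about axis
ax=np.array([.577,.051]); p=s["eef_pos"][:2]; h=2*np.arctan2(s["ee_rot"][2],s["ee_rot"][1])
X=np.array([np.cos(h),np.sin(h)]);Y=np.array([np.sin(h),-np.cos(h)])
d=p-ax; t0=np.degrees(np.arctan2(d[1],d[0])); print("th0",t0,"r",np.hypot(*d),"head",np.degrees(h))
for a in range(0,132,5):
    t=np.radians(t0+a); q=ax+.135*np.array([np.cos(t),np.sin(t)])-p; print(a,round(X@q,3),round(Y@q,3),round(-np.radians(a),3))
E
```

```text
time: 3.4
eef_pos: [0.6887, 0.1286, 0.0739]
ee_rot: [-0.001, 0.886, -0.463, 0.001]
ft_force: [0.6, -0.2, -0.9]
grip_width: 0.0284
[0.68856053 0.12863989 0.0737748 ] [ 0.90184725 -0.44725394 -1.22305368] [-4.65678178e-04  8.86309595e-01 -4.63092613e-01  5.62089499e-04] 3.45
th0 34.83575743469628 r 0.13591800724432088 head -55.173713813132146
0 0.0 0.001 -0.0
5 -0.012 0.001 -0.087
10 -0.023 0.003 -0.175
15 -0.035 0.006 -0.262
20 -0.046 0.009 -0.349
25 -0.057 0.014 -0.436
30 -0.067 0.019 -0.524
35 -0.077 0.025 -0.611
40 -0.087 0.033 -0.698
45 -0.095 0.04 -0.785
50 -0.103 0.049 -0.873
55 -0.111 0.059 -0.96
60 -0.117 0.068 -1.047
65 -0.122 0.079 -1.134
70 -0.127 0.09 -1.222
75 -0.13 0.101 -1.309
80 -0.133 0.112 -1.396
85 -0.134 0.124 -1.484
90 -0.135 0.136 -1.571
95 -0.134 0.148 -1.658
100 -0.133 0.159 -1.745
105 -0.13 0.171 -1.833
110 -0.127 0.182 -1.92
115 -0.122 0.193 -2.007
120 -0.117 0.203 -2.094
125 -0.111 0.213 -2.182
130 -0.103 0.223 -2.269
```

View pics/c2.png

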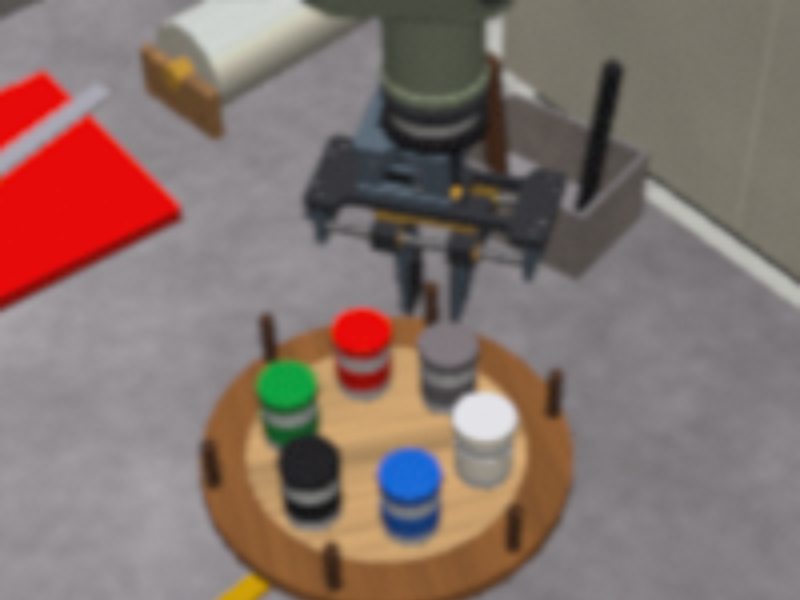

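The fingers straddle the peg at about (430,300) in the crop and are clear of the grey tin. Now I sweep round the arc.

```bash
python3 -m inch '[-0.006,0.001,0,-0.044,0.028, -0.012,0.001,0,-0.087,0.028, -0.023,0.003,0,-0.175,0.028, -0.035,0.006,0,-0.262,0.028, -0.046,0.009,0,-0.349,0.028, -0.057,0.014,0,-0.436,0.028, -0.067,0.019,0,-0.524,0.028, -0.077,0.025,0,-0.611,0.028, -0.087,0.033,0,-0.698,0.028, -0.095,0.04,0,-0.785,0.028, -0.1,0.045,0,-0.829,0.028, -0.103,0.049,0,-0.873,0.028]'
python3 - <<'E'
from h import *
s=arm.read_state();d=s["eef_pos"][:2]-np.array([.577,.051]);print(np.hypot(*d),np.degrees(np.arctan2(d[1],d[0])))
c=arm.read_camera("top");o=measure(c["image"],cloud(c),[.577,.051]);show(o)
E
```

```text
time: 4.95
eef_pos: [0.589, 0.1858, 0.0732]
ee_rot: [-0.0, 0.999, -0.043, 0.001]
ft_force: [1.0, 1.0, -1.2]
grip_width: 0.028
0.13531813615792762 84.92025213701984
ax [0.577 0.051]
ptr (array([0.38553751, 0.03134315]), np.int64(127))
tins
   ([0.6488, 0.0429, 0.0983], [220, 219, 222], 128, 0.0731)
   ([0.6167, 0.1074, 0.0977], [133, 124, 125], 123, 0.0699)
   ([0.6035, -0.0131, 0.0987], [77, 116, 205], 133, 0.0702)
   ([0.5542, 0.109, 0.0982], [213, 65, 55], 78, 0.0633)
   ([0.5339, -0.0078, 0.0979], [76, 66, 57], 139, 0.0738)
   ([0.5079, 0.0591, 0.0982], [84, 168, 89], 137, 0.0705)
pegs
   ([0.6942, 0.095, 0.0779], 20.6, 15)
   ([0.6757, -0.026, 0.0772], -38.0, 15)
   ([0.5574, -0.072, 0.0775], -99.0, 13)
   ([0.4595, 0.0076, 0.0822], -159.7, 13)
red (array([0.55360666, 0.10847109]), np.int64(73), np.float64(112.14855023662926), array([0.03907201, 0.02398264]))
```

Finger 50°, disc about 46°, all as planned. On through the next 50°.

```bash
python3 -m inch '[-0.006,0,0,-0.044,0.028, -0.012,0.001,0,-0.087,0.028, -0.023,0.002,0,-0.175,0.028, -0.035,0.005,0,-0.262,0.028, -0.046,0.008,0,-0.349,0.028, -0.057,0.013,0,-0.436,0.028, -0.067,0.018,0,-0.524,0.028, -0.077,0.024,0,-0.611,0.028, -0.087,0.032,0,-0.698,0.028, -0.095,0.039,0,-0.785,0.028, -0.1,0.044,0,-0.829,0.028, -0.103,0.048,0,-0.873,0.028]'
python3 - <<'E'
from h import *
s=arm.read_state();d=s["eef_pos"][:2]-np.array([.577,.051]);print(np.hypot(*d),np.degrees(np.arctan2(d[1],d[0])))
for n in("top","side"):
    c=arm.read_camera(n);o=measure(c["image"],cloud(c),[.577,.051]);show(o)
E
```

```text
time: 6.5
eef_pos: [0.4822, 0.147, 0.0733]
ee_rot: [-0.0, 0.924, 0.382, 0.001]
ft_force: [0.1, 0.8, 0.3]
grip_width: 0.028
0.13493814719254707 134.64897563499022
ax [0.577 0.051]
ptr (array([0.38546824, 0.03144351]), np.int64(127))
tins
   ([0.6448, 0.0313, 0.0984], [68, 111, 204], 134, 0.0714)
   ([0.6309, 0.0999, 0.0981], [223, 223, 227], 119, 0.0736)
   ([0.5961, -0.0196, 0.0985], [65, 56, 48], 135, 0.074)
   ([0.5641, 0.1052, 0.0976], [128, 121, 117], 31, 0.0565)
   ([0.5284, 0.0028, 0.0986], [90, 163, 90], 133, 0.0693)
   ([0.5124, 0.0748, 0.0982], [216, 65, 55], 135, 0.0697)
pegs
   ([0.7012, 0.0756, 0.0791], 11.2, 14)
   ([0.661, -0.0416, 0.0756], -47.8, 16)
   ([0.617, 0.1693, 0.0773], 71.3, 16)
   ([0.5368, -0.0664, 0.0787], -108.9, 14)
   ([0.4533, 0.0271, 0.0816], -169.1, 14)
red (array([0.51201244, 0.07432577]), np.int64(131), np.float64(160.2555842090094), array([0.04148548, 0.04088912]))
ax [0.577 0.051]
ptr (array([0.38537946, 0.03217738]), np.int64(231))
tins
   ([0.6279, 0.0999, 0.0977], [204, 201, 202], 168, 0.0715)
   ([0.5576, 0.1158, 0.0978], [117, 109, 111], 168, 0.0687)
   ([0.6418, 0.0294, 0.0976], [43, 98, 183], 177, 0.0693)
   ([0.5106, 0.0707, 0.0977], [210, 25, 19], 178, 0.0703)
   ([0.5943, -0.0214, 0.0977], [47, 44, 44], 192, 0.0754)
   ([0.5257, 0.0001, 0.0975], [39, 144, 65], 202, 0.0732)
pegs
   ([0.6176, 0.1704, 0.073], 71.2, 33)
   ([0.6991, 0.0792, 0.0733], 13.0, 36)
   ([0.5067, 0.1463, 0.0674], 126.4, 8)
   ([0.6602, -0.0418, 0.0756], -48.1, 38)
   ([0.4702, 0.129, 0.063], 143.9, 12)
   ([0.4536, 0.0235, 0.0743], -167.4, 42)
   ([0.536, -0.0694, 0.0755], -108.8, 39)
red (array([0.51129207, 0.07177659]), np.int64(162), np.float64(162.45324620269074), array([0.04207116, 0.04694771]))
```

About 24° remain. I ease in with 23° and then check.

```bash
python3 -m inch '[-0.009,0,0,-0.07,0.028, -0.019,0.001,0,-0.14,0.028, -0.028,0.003,0,-0.209,0.028, -0.037,0.005,0,-0.279,0.028, -0.044,0.007,0,-0.332,0.028, -0.049,0.009,0,-0.375,0.028, -0.053,0.011,0,-0.401,0.028, -0.053,0.011,0,-0.401,0.028, -0.053,0.011,0,-0.401,0.028]'
cat >> h.py <<'E'
def check(ax=(.577,.051)):
    for n in("top","side"):
        c=arm.read_camera(n);P=cloud(c);o=measure(c["image"],P,ax)
        im=c["image"];hsv=cv2.cvtColor(im,cv2.COLOR_RGB2HSV).astype(int)
        r=np.hypot(P[...,0]-ax[0],P[...,1]-ax[1])
        m=(r<.11)&(P[...,2]>.093)&((hsv[...,0]<8)|(hsv[...,0]>172))&(hsv[...,1]>120)
        (x,y),rad=cv2.minEnclosingCircle(P[m][:,:2].astype(np.float32))
        a=lambda q:np.degrees(np.arctan2(q[1]-ax[1],q[0]-ax[0]))%360
        pr=[p[1] for p in o["pegs"]]
        print(n,"red",x,y,rad,"ang",a((x,y)),"mean",a(P[m].mean(0)),"ptr",a(o["ptr"][0]),"pegs mod60",[round(v%60,1) for v in pr])
        tc=np.mean([t[0][:2] for t in o["tins"]],0); print("  tin centre",tc,len(o["tins"]))
E
python3 - <<'E'
from h import *
s=arm.read_state();d=s["eef_pos"][:2]-np.array([.577,.051]);print(np.hypot(*d),np.degrees(np.arctan2(d[1],d[0])))
check()
E
```

```text
time: 7.72
eef_pos: [0.4525, 0.1015, 0.0729]
ee_rot: [-0.0, 0.83, 0.558, -0.0]
ft_force: [-0.4, 0.2, -0.1]
grip_width: 0.0281
0.13436031198223328 157.94410457150155
top red 0.5102915167808533 0.041912712156772614 0.019927415996789932 ang 187.75730412173448 mean 190.9843467275476 ptr 190.62880863123002 pegs mod60 [36.3, 34.9, 35.3, 35.5, 34.5]
  tin centre [0.5884  0.03944] 5
side red 0.5094490051269531 0.0459403395652771 0.021876676008105278 ang 184.28353244273762 mean 185.49439478790364 ptr 185.6430965738132 pegs mod60 [36.1, 35.2, 35.5, 47.1, 48.2, 34.8, 45.6, 35.4]
  tin centre [0.57693333 0.04955   ] 6
```

The disc has turned about 120.5°. The arm now hides part of the top view, so I centre the fingers on the peg, lift straight up and move aside to check.

```bash
python3 -m inch '[0.004,0,0,0,0.028, 0.008,0,0,0,0.028, 0.008,0,0,0,0.03, 0.008,0,-0.015,0,0.03, 0.008,0,-0.04,0,0.03, 0.008,0,-0.08,0,0.03, 0.008,0,-0.12,0,0.03, 0.04,0,-0.15,0,0.03, 0.09,0,-0.16,0,0.03, 0.14,0,-0.16,0,0.03, 0.19,0,-0.16,0,0.03, 0.24,0,-0.16,0,0.03]'; python3 -m inch '[0.03,0,0,0,0.03,0.05,0,0,0,0.03,0.05,0,0,0,0.03,0.05,0,0,0,0.03]'
python3 - <<'E'
from h import *
check()
c,P=snap("top","top3"); cv2.imwrite("pics/c3.png",cv2.resize(c["image"][140:260,190:310,::-1],(600,600)))
show(measure(c["image"],P,[.577,.051]))
E
```

```text
time: 9.32
eef_pos: [0.5433, 0.3252, 0.2328]
ee_rot: [0.0, 0.83, 0.558, -0.0]
ft_force: [0.5, 0.0, -0.7]
grip_width: 0.0298
time: 9.82
eef_pos: [0.5614, 0.3692, 0.2328]
ee_rot: [0.0, 0.83, 0.558, -0.001]
ft_force: [-0.1, 0.7, 0.0]
grip_width: 0.0301
top red 0.508431077003479 0.045212045311927795 0.02215142548084259 ang 184.82494228624512 mean 184.4302202128814 ptr 185.92938930514813 pegs mod60 [36.2, 34.8, 35.4, 35.5, 34.5, 35.9]
  tin centre [0.57905    0.05173333] 6
side red 0.5091903209686279 0.04633348807692528 0.022804370149970055 ang 183.9367617869629 mean 185.62349907120736 ptr 185.58598509257678 pegs mod60 [36.1, 35.0, 35.4, 35.5, 34.8, 35.3]
  tin centre [0.57691667 0.04938333] 6
ax [0.577 0.051]
ptr (array([0.38520906, 0.03126441]), np.int64(124))
tins
   ([0.6477, 0.0603, 0.0985], [64, 109, 204], 128, 0.0722)
   ([0.6236, -0.006, 0.098], [51, 43, 38], 134, 0.0744)
   ([0.6067, 0.1174, 0.0986], [224, 224, 227], 121, 0.0736)
   ([0.5527, -0.0128, 0.0981], [93, 160, 90], 137, 0.0692)
   ([0.5344, 0.1048, 0.0986], [139, 130, 130], 124, 0.0696)
   ([0.509, 0.0463, 0.0982], [217, 69, 58], 136, 0.069)
pegs
   ([0.6918, 0.0002, 0.0785], -23.9, 17)
   ([0.6801, 0.1229, 0.0776], 34.9, 16)
   ([0.5882, -0.0723, 0.0797], -84.8, 14)
   ([0.5654, 0.1752, 0.0796], 95.3, 15)
   ([0.4741, -0.0199, 0.0807], -145.4, 12)
   ([0.4617, 0.1023, 0.0826], 156.0, 13)
red (array([0.50866207, 0.04570978]), np.int64(130), np.float64(-175.57340943775202), array([0.04106732, 0.04072153]))
```

View pics/c3.png

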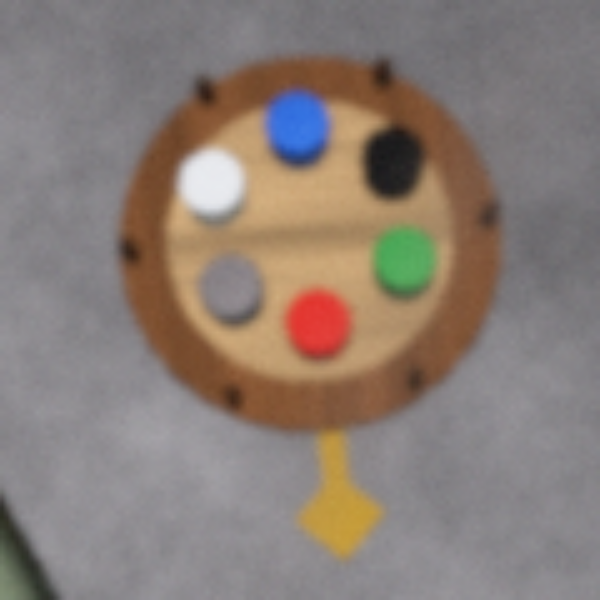

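The crop shows the red tin at the front (318,322), in line with the pointer stem and head (333,435)–(343,515). All six tins are upright and the arm is clear. My estimate of the residual is about 1°, which is within the measuring noise, so I hand the job in.

```bash
python3 -c "
from rig import arm
s=arm.read_state();print(s['time'],s['ft_force']);print(arm.close_job())"
```

```text
9.975 [-0.4691611  -0.50436933  0.53952682]
the job is handed in; nothing more can be done
None
```

The carousel now stands with the red-lid tin at the front, lined up with the yellow pointer to about 1°, and I handed the job in at about 10 s of the 61 s limit.

I lowered the fingers loosely around one rim peg, outside the tins, and pushed it counter-clockwise through about 120.5°. Then I centred the fingers off the peg, lifted straight up and moved the arm aside.

**Alignment:** The pointer is at about 185.8°. The top camera put the red tin at 184.4–184.8°, and the side camera at 183.9–185.6°. The cameras disagree by up to about 2°, so I did not nudge it further.

**Tins and rest:** All six tins stand with their lids at 98 mm, about 69–74 mm from the axis. The peg angles matched before and after I lifted away, so the disc was at rest.

**Forces:** Every wrist force reading stayed below about 2 N.

**Not checked:** I did not re-measure the knife, trays and tub at the end; the arm did not go near them at their height.

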